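Ready the swab-sample rack for the courier

TASK

Get the sample rack ready for the courier: pull the temperature logger out of its dock and lay it down in the shallow white tray, and load every swab carton on the table into the open upper mouth of the sloped lane so that they slide down and queue against the stop. Once all the cartons are queued, and not before, take the metal closing plate out of its wooden holder and slide it down into the slot at the upper end of the lane until it sits fully home. Leave the beaker, the jar and the flask where they are.

Things in the scene. Friction and masses are not known exactly. Their poses are not given: they have to be found in the camera images.
- lane: Sloped polished steel lane (friction about 0.16), fixed on the rack. Origin: on the deck's top face and centre line; x points down the slope (22 degrees, away from the robot), y across, z normal to the deck. Deck from x = -120 mm (upper end) to the stop at +140 mm; 52 mm wide inside; side guides 14 mm high, outside 31 mm off the centre line.
- mouth (a point): Point on the deck in the middle of the lane's open mouth (x = -78 mm in lane), axes as lane. The mouth is open above from x = -115 to -27 mm. Below it a hold-down strip 12 mm wide, 57 mm over the deck, on two arches (x = -22, +125 mm; 72 mm wide, 65 mm high) bars the way from above; a carton let go in the mouth slides down by itself.
- stop (a point): Middle of the stop's face on the deck, x = +140 mm in lane; the stop is an upright lip 30 mm high.
- slot_floor (a point): Centre of the floor of the upright slot at the lane's upper end, 100 mm above the table; x level, towards the low end, y across, z up. Slot 10 mm wide (x), 68 mm across (y), open at the top, held by two channels (26 to 42 mm off the centre line, 26 mm long in x) rising 70 mm above this point, with lips flared outwards 9 mm higher.
- holder: Fixed wooden block, 44 x 90 mm, 50 mm high, with a slot 10 mm (x) by 66 mm (y), 40 mm deep, in which the closing plate stands at the start. Origin: centre of its underside.
- plate: Closing plate, 110 g: aluminium, 6 mm thick (x), 60 mm wide (y), 95 mm high, with a black handle block on top, 14 mm thick (x), 40 mm wide (y), from 95 to 125 mm above the plate's lower edge. Origin: middle of the lower edge; z points up to the handle. At the start it stands in the holder, its lower edge 10 mm above the table.
- dock: Fixed grey read-out dock, 70 x 70 mm, 32 mm high, with a socket in the middle of its top for the logger. Origin: centre of its underside. A sprung detent in the socket holds the logger's blade: it takes a straight upward pull of about 10 to 15 N; the blade is clear after 20 mm.
- logger: Temperature logger, 45 g: white housing 18 mm (x) by 36 mm (y) by 50 mm high, with dark windows, and below it a steel plug blade 8 x 22 mm, 20 mm long. Origin: centre of the housing's underside, where the blade begins; z points to the housing's top. At the start it is plugged in upright, the housing standing on the dock.
- logger_center (a point): Point on the logger's axis 20 mm above its origin.
- tray: Fixed shallow white tray, 130 (x) x 120 (y) mm outside, 28 mm high, walls and floor 4 to 5 mm. Origin: centre of its underside. The logger is to lie in it.
- beaker: Bystander: glass beaker, 70 mm across, 85 mm high; origin centre of its underside.
- jar: Bystander: small jar with a green cap, 44 mm across, 75 mm high; origin centre of its underside.
- flask: Bystander: amber bottle with a white cap, 56 mm across, 130 mm high; origin centre of its underside.
- carton0: Swab carton (three or four of them are present), brown card box 44 (x) x 40 (y) mm, 46 mm high, 40 to 85 g. Origin: centre of its underside. It may go into the lane any way round.
- carton0_center (a point): Centre of carton0, 23 mm above its underside.
- carton1: Swab carton (three or four of them are present), brown card box 44 (x) x 40 (y) mm, 46 mm high, 40 to 85 g. Origin: centre of its underside. It may go into the lane any way round.
- carton1_center (a point): Centre of carton1, 23 mm above its underside.
- carton2: Swab carton (three or four of them are present), brown card box 44 (x) x 40 (y) mm, 46 mm high, 40 to 85 g. Origin: centre of its underside. It may go into the lane any way round.
- carton2_center (a point): Centre of carton2, 23 mm above its underside.
- carton3: Swab carton (three or four of them are present), brown card box 44 (x) x 40 (y) mm, 46 mm high, 40 to 85 g. Origin: centre of its underside. It may go into the lane any way round.
- carton3_center (a point): Centre of carton3, 23 mm above its underside.
There are look-alikes about, which are no part of the job. What is shaped like the carton2 but turquoise is not meant. Several things have the shape of the plate; the one meant has the colours described above.

How it is judged:
On the way, in this order (a step that is already met when the one before it is completed fails the run):
1. every carton lies in the lane, in a queue from the stop upwards, at rest (x of carton0_center in the frame of lane between -0.035 and 0.13 m and y of carton0_center in the frame of lane between -0.013 and 0.013 m and z of carton0_center in the frame of lane between 0.012 and 0.034 m and (x of carton0_center in the frame of lane above 0.108 m or distance between carton0_center and carton1_center below 0.054 m or distance between carton0_center and carton2_center below 0.054 m or distance between carton0_center and carton3_center below 0.054 m) and linear speed of each of carton0, carton1, carton2, carton3 below 0.02 m/s and x of carton1_center in the frame of lane between -0.035 and 0.13 m and y of carton1_center in the frame of lane between -0.013 and 0.013 m and z of carton1_center in the frame of lane between 0.012 and 0.034 m and (x of carton1_center in the frame of lane above 0.108 m or distance between carton1_center and carton0_center below 0.054 m or distance between carton1_center and carton2_center below 0.054 m or distance between carton1_center and carton3_center below 0.054 m) and x of carton2_center in the frame of lane between -0.035 and 0.13 m and y of carton2_center in the frame of lane between -0.013 and 0.013 m and z of carton2_center in the frame of lane between 0.012 and 0.034 m and (x of carton2_center in the frame of lane above 0.108 m or distance between carton2_center and carton0_center below 0.054 m or distance between carton2_center and carton1_center below 0.054 m or distance between carton2_center and carton3_center below 0.054 m) and x of carton3_center in the frame of lane between -0.035 and 0.13 m and y of carton3_center in the frame of lane between -0.013 and 0.013 m and z of carton3_center in the frame of lane between 0.012 and 0.034 m and (x of carton3_center in the frame of lane above 0.108 m or distance between carton3_center and carton0_center below 0.054 m or distance between carton3_center and carton1_center below 0.054 m or distance between carton3_center and carton2_center below 0.054 m) and x of any of carton0_center, carton1_center, carton2_center, carton3_center in the frame of lane above 0.108 m), for 0.3 s.
2. the closing plate is seated in the slot (x of plate in the frame of slot_floor between -0.004 and 0.004 m and y of plate in the frame of slot_floor between -0.007 and 0.007 m and z of plate in the frame of slot_floor between -0.004 and 0.006 m and angle between plate's own z axis and vertical below 0.1 rad and angle between the x axis of plate and the x axis of slot_floor, either way round below 0.12 rad and linear speed of plate below 0.02 m/s), for 0.3 s.
At the end, for the whole second after the job is handed in: Every carton on the lane deck in one queue (within 13 mm of its centre line, neighbours within 54 mm), the first at the stop (within 9 mm); plate in the slot within 6 mm of its floor, upright and square to 0.1 rad; logger lying inside the tray; all at rest (all of step 1 and all of step 2 and x of logger_center in the frame of tray between -0.058 and 0.058 m and y of logger_center in the frame of tray between -0.053 and 0.053 m and z of logger_center in the frame of tray between 0.005 and 0.034 m and linear speed of logger below 0.02 m/s); the robot touches nothing.
It fails at once if the beaker is moved by more than 30 mm or tipped over (distance of beaker from where it was at the start of the episode above 0.03 m or angle between beaker's own z axis and vertical above 0.5 rad).
It fails at once if the jar is moved by more than 30 mm or tipped over (distance of jar from where it was at the start of the episode above 0.03 m or angle between jar's own z axis and vertical above 0.5 rad).
It fails at once if the flask is moved by more than 30 mm or tipped over (distance of flask from where it was at the start of the episode above 0.03 m or angle between flask's own z axis and vertical above 0.5 rad).
Of carton0, carton1, carton2, carton3 only 3 to 4 are there at a start; the rules pass over those that are not, and their reading is None.
At some moment in a run one of carton0, carton1, carton2, carton3 may be knocked a few centimetres aside while the robot is not near it.
It also fails if it takes over 208 s, if anything falls off the work surface, if the arm or the gripper's body presses on something with over 40 N, if the wrist force passes 120 N, or if a joint passes its speed limit or range.

ROBOT

A 6-joint arm with a two-finger parallel gripper is mounted at the origin on the work surface. World frame = base frame: x ahead of the robot, y to its left, z up, the work surface at z = 0. Lengths are in m, angles in rad, forces in N, time in s.
With the tool pointing down it reaches from about 0.35 to 0.775 m from the base axis. Payload 5.5 kg.
Tool frame: the origin (TCP) lies midway between the tips of the shut fingers; the grasp point (between the pads) lies 19 mm behind it; z points along the fingers, y is the line along which they close (so a half turn about z gives the same grasp; the last joint's range is limited). The gripper opens to 85 mm and grips with 20 to 120 N. Pads are 22 mm wide; open, the fingers measure 114 mm over their backs; the gripper's body (76 mm by 85 mm) begins 54 mm behind the grasp point. The pads swing forward as they close: fully open they stand 13 mm farther back than shut.
Start: joints at [1.208, 0.313, 0.046, 1.304, 0, 1.431], TCP at [0.127, 0.561, 0.231] pointing down, gripper open.
Joint ranges: [-2.76, 2.76], [-0.86, 1.69], [-1.03, 1.26], [-2.2, 2.34], [-1.47, 1.5], [-3.14, 3.14]. Speed limits (rad/s): [2.57, 2.57, 3.14, 3.14, 3.14, 3.14].

INTERFACE

Orientations are given as a unit quaternion [x, y, z, w].
In Python, from station import manip gives the robot as it stands.
- The arm moves only by the shell command python3 -m jog 'ROWS'. ROWS is a JSON object of lists of equal length, an entry for each row: "rot": the turn, a rotation vector about the tool's x, y, z in rad, a list of three; "delta_pos": the shift along the tool's x, y, z in m, a list of three; "jaw": the opening, from -1 (shut) to 1 (fully open), so that 0 is half open. In form: {"rot": [[ax, ay, az], ...], "delta_pos": [[tx, ty, tz], ...], "jaw": [jaw, ...]}. A call has exactly 8 rows; each row is the pose to reach, as a shift and turn from the pose commanded when the call began, along the tool's axes at that moment; what a row does not reach only later rows make up. A row lasts 1/8 s, in which the tool goes at most 62.5 mm and 10.7 degrees, less where a joint would pass 70% of its speed; a pose out of reach is approached as far as the arm can. A call with a gripper value outside its range is refused whole. The fingers move at their own pace and stop on an object; the grip force is fixed at half the most. Time passes only in rows, so rows that repeat a pose let the fingers close, or fill a call up. It gives the time, the measured TCP pose, the force, the opening and the grip force at its end, in the units of the state.
- manip.read_state(): the state, without advancing time (a new reading comes with each control period).
- manip.grab_frame(name): name is "scene" or "top"; returns a dict with "image" (400x640x3 uint8, blue, green, red), "range_z" (400x640 float32, m along the optical axis (not along the pixel's ray), 0 where there is no reading), "K" (3x3 intrinsics, pixels), "k1" (the pictures are not rectified: a ray, as slopes to the right and down, at radius r is drawn at 1 + k1 r^2 times it, then the intrinsics apply), "rvec" (rotation vector, rad) and "tvec" (3), from world to camera coordinates, as OpenCV has them. Camera axes: x right, y down, z forward; pixel columns grow to the right and rows downward; lengths in m; the calibration is good to about 2 mm. A picture is of the moment at which its call begins.
- manip.finish_job(): hands the job in; it is judged then, once.
The state is a dict: "time": time; "joint_positions": joint angles; "qvel": joint speeds; "joint_torque": joint torques, N m; "tool_pos": TCP position; "ee_rot": TCP orientation; "wrist_force": force on the tool from outside, world axes, zero at the start; "torque": the same for the moment, N m; "finger_gap": finger opening in m; "grasp_force": force on a finger pad.
Only numpy, scipy, OpenCV 4.12 (cv2) and the standard library are available. Lean on these libraries where they do the work, as an engineer would, in place of code of your own. Each camera call takes 0.05 s, during which the arm holds its last target. There are 200 camera calls.

## Working session

There is one attempt and no reset: what is moved stays moved. The work goes in short steps, Python scripts to look and compute and a shell command to move; the robot and the scene stay as the last step left them, time stands still between calls to the robot, and variables do not carry over. Pictures are saved under pics/ and viewed, at most 14 in all, crops included, and the job is handed in when it is done.

```bash
mkdir -p pics; ls
cat > h.py <<'E'
import numpy as np, cv2
from station import manip
def grab(n, save=None):
    f=manip.grab_frame(n)
    if save: cv2.imwrite('pics/'+save,f['image'])
    return f
def cloud(f):
    K=f['K'];h,w=f['range_z'].shape
    uv=np.mgrid[0:h,0:w][::-1].reshape(2,-1).T.astype(float).reshape(-1,1,2)
    d=np.array([f['k1'],0,0,0,0],float)
    s=cv2.undistortPoints(uv,np.array(K,float),d).reshape(h,w,2)
    z=f['range_z'];c=np.dstack([s*z[...,None],z])
    R=cv2.Rodrigues(np.array(f['rvec'],float))[0]
    P=(c-np.array(f['tvec'],float).reshape(3))@R
    P[z==0]=np.nan
    return P
E
python3 - <<'E'
from h import *
a=grab('scene','s1.png');b=grab('top','t1.png')
for f in(a,b): 
    R=cv2.Rodrigues(np.array(f['rvec'],float))[0];print(f['K'],f['k1'],-R.T@np.array(f['tvec']).reshape(3),R)
np.save('top.npy',cloud(b));np.save('scene.npy',cloud(a))
print(manip.read_state())
E
```

```text
pics
[[493.65856535   0.         319.20828444]
 [  0.         493.65856535 196.93877916]
 [  0.           0.           1.        ]] -0.012845443635808427 [1.23439685 0.18170627 1.04743713] [[-0.26000202  0.9654881  -0.01522085]
 [ 0.78439016  0.20198761 -0.58645809]
 [-0.56314388 -0.16441937 -0.80983655]]
[[401.91027509   0.         320.28807702]
 [  0.         401.91027509 198.11124127]
 [  0.           0.           1.        ]] -0.07517196216962366 [ 0.45734694 -0.02531743  1.14438654] [[ 0.01636127 -0.99985648 -0.00439743]
 [-0.99425185 -0.01580383 -0.10589379]
 [ 0.1058091   0.00610471 -0.99436772]]
{'time': 0.1, 'joint_positions': array([1.20840449e+00, 3.13947662e-01, 4.51101502e-02, 1.30357643e+00,
       2.60536842e-05, 1.43125453e+00]), 'qvel': array([-0.00034744, -0.00206274,  0.00364905,  0.00157091, -0.00076291,
        0.00056075]), 'joint_torque': array([ 2.69803073e-03, -4.81724596e+01,  2.99245852e+01,  1.27570209e-02,
       -1.44819819e-04,  1.64955060e-05]), 'tool_pos': array([0.12689408, 0.56037729, 0.23049248]), 'ee_rot': array([ 1.11194570e-01,  9.93798326e-01, -7.80233857e-04, -2.13478268e-04]), 'wrist_force': array([ 0.40686933,  0.12567112, -0.34001544]), 'torque': array([ 0.04061721,  0.02779194, -0.02973612]), 'grasp_force': 0.0, 'finger_gap': 0.08552075733445959}
```

View pics/t1.png

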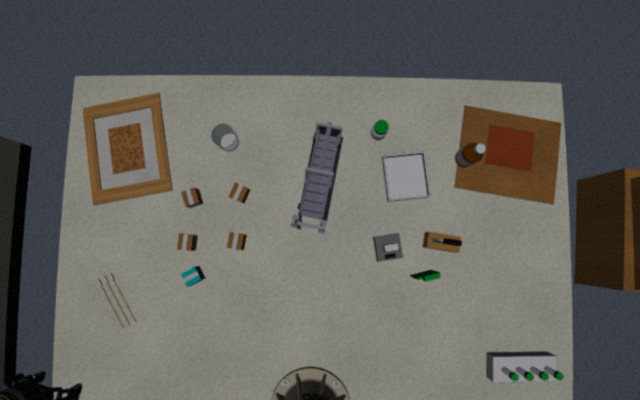

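View pics/s1.png

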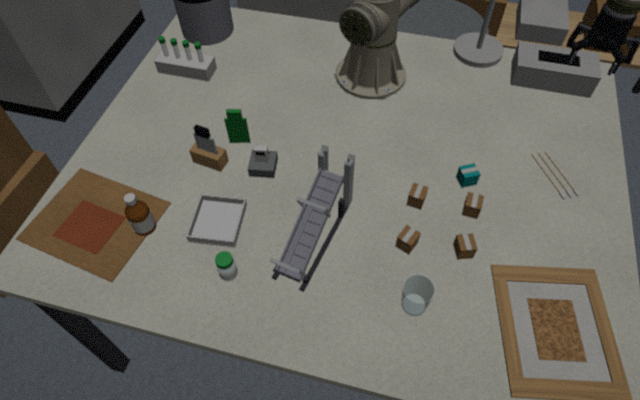

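The top view shows:
- Cartons, brown: (192,197), (240,192), (187,242) and (236,241). The look-alike is the turquoise box at (192,276).
- Plate: grey with a black handle in the wooden holder at (445,241). The look-alike is the green plate at (426,275).
- Logger: on the grey dock at (388,247). Its tray is at (405,177); the test-tube rack at (525,368) is not involved.
- Lane: from its upper end at (310,225) to the stop at (328,128).

I choose the four brown boxes, the grey plate and the docked logger, and check them in one crop while measuring.

Run:
```python
from h import *
T=np.load('top.npy');S=np.load('scene.npy')
b=cv2.imread('pics/t1.png');s=cv2.imread('pics/s1.png')
print('table z',np.nanmedian(T[300:340,200:300,2]),np.nanmedian(S[100:140,420:480,2]))
def rect(P,m,name):
    p=P[m]; 
    if len(p)<5: print(name,len(p));return
    c,sz,a=cv2.minAreaRect((p[:,:2]*1000).astype(np.float32));print(name,len(p),np.round(c,1),np.round(sz,1),round(a,1),'z',np.round(np.percentile(p[:,2],[5,50,95])*1000,1))
def box(P,x0,x1,y0,y1):
    m=np.zeros(P.shape[:2],bool);m[y0:y1,x0:x1]=1;return m
for n,(u,v) in dict(c0=(192,197),c1=(240,192),c2=(187,242),c3=(236,241),turq=(192,276)).items():
    rect(T,box(T,u-16,u+16,v-16,v+16)&(T[...,2]>.036)&(T[...,2]<.056),'T'+n)
for n,(u,v) in dict(c3=(418,196),c2=(473,206),c1=(408,239),c0=(466,246),turq=(468,175)).items():
    rect(S,box(S,u-16,u+16,v-18,v+18)&(S[...,2]>.038)&(S[...,2]<.056),'S'+n)
for P,nm,bd,bh,bt in((T,'T',(372,408,230,266),(422,468,228,258),(378,432,148,206)),(S,'S',(246,282,140,180),(185,232,120,172),(185,250,190,250))):
    rect(P,box(P,*bd)&(P[...,2]>.024)&(P[...,2]<.038),nm+'dock')
    rect(P,box(P,*bd)&(P[...,2]>.074),nm+'logger')
    rect(P,box(P,*bh)&(P[...,2]>.042)&(P[...,2]<.056),nm+'holder')
    rect(P,box(P,*bh)&(P[...,2]>.08),nm+'plate')
    rect(P,box(P,*bh)&(P[...,2]>.125),nm+'handle')
    rect(P,box(P,*bt)&(P[...,2]>.018)&(P[...,2]<.036),nm+'tray')
rect(T,box(T,285,350,115,240)&(T[...,2]>.02),'Tlane')
rect(S,box(S,270,360,140,280)&(S[...,2]>.03),'Slane')
rect(T,box(T,285,350,180,240)&(T[...,2]>.16),'Tchan')
rect(S,box(S,310,360,140,220)&(S[...,2]>.165),'Schan')
rect(T,box(T,205,245,115,160)&(T[...,2]>.02),'beaker')
rect(T,box(T,365,395,115,145)&(T[...,2]>.06),'jar')
rect(T,box(T,452,492,140,172)&(T[...,2]>.03),'flask')
rect(T,box(T,405,445,265,285)&(T[...,2]>.02),'green')
rg=lambda i,x0,x1,y0,y1,k:cv2.resize(np.clip(i[y0:y1,x0:x1].astype(float)*1.8,0,255).astype('uint8'),None,fx=k,fy=k,interpolation=cv2.INTER_CUBIC)
A=rg(s,180,360,110,290,3);B=rg(b,370,470,225,285,2.5);C=rg(b,170,262,180,288,2.5)
o=np.zeros((540,800,3),np.uint8);o[:,:540]=A;o[:150,545:795]=B;o[160:160+C.shape[0],545:545+C.shape[1]]=C
cv2.imwrite('pics/c1.png',o)
```

```text
table z 3.9263691089622534e-05 -0.0016413840217681284
Tc0 252 [571.9 343.4] [44.8 41.3] 19.8 z [40.3 45.5 48.9]
Tc1 241 [587.2 210.3] [41.1 44.2] 67.5 z [41.8 45.5 48.6]
Tc2 259 [448.2 352.4] [41.6 44.5] 85.8 z [40.8 45.6 49.3]
Tc3 249 [454.8 213.2] [40.2 44.6] 82.5 z [41.4 46.1 49.1]
Tturq 260 [353.5 332.5] [40.4 46.9] 28.4 z [41.2 45.7 49. ]
Sc3 252 [455.7 215. ] [40.  50.2] 80.9 z [40.7 45.3 48.4]
Sc2 249 [449.7 353.6] [37.5 50.2] 85.1 z [41.2 45.6 49.1]
Sc1 302 [590.  212.9] [40.5 48.1] 66.0 z [41.1 45.8 49.1]
Sc0 299 [574.2 345.7] [47.4 39.4] 18.3 z [41.1 45.5 49.2]
Sturq 244 [379.6 342.5] [95.6 45.5] 20.0 z [39.6 45.6 49. ]
Tdock 514 [ 444.5 -208.7] [69.6 70.6] 10.0 z [28.3 32.  35.4]
Tlogger 91 [ 444.9 -207.4] [17.8 33.1] 9.5 z [77.8 81.7 84.8]
Tholder 399 [ 460.6 -356.4] [91.6 44.6] 80.9 z [45.9 49.9 53.4]
Tplate 128 [ 460.2 -356.6] [60. 14.] 80.0 z [ 99.2 134.  137.1]
Thandle 92 [ 460.3 -356.4] [39.6 13.9] 80.0 z [130.7 135.1 137.9]
Ttray 324 [ 643.7 -260.8] [131.2 120.1] 7.1 z [19.8 26.1 30.1]
Sdock 410 [ 445.7 -206.1] [74.3 71. ] 9.3 z [26.6 31.5 35.1]
Slogger 98 [ 445.8 -205.6] [22.8 36.7] 8.5 z [74.5 80.  84. ]
Sholder 356 [ 431.2 -352.7] [ 94.  111.8] 83.9 z [43.5 49.2 53.6]
Splate 297 [ 431.9 -331.6] [ 53.8 110.6] 54.1 z [ 81.9 108.3 134. ]
Shandle 89 [ 464.7 -354.4] [39.1 15.6] 82.7 z [126.6 132.4 136. ]
Stray 525 [ 646.9 -258.4] [133.4 123.3] 7.2 z [18.7 25.1 30.1]
Tlane 2727 [628.9 -15.3] [ 84.1 299. ] 79.8 z [ 39.2  98.7 168.7]
Slane 4139 [567.8 -29.8] [408.9 209.3] 19.5 z [ 37.1  98.5 160.8]
Tchan 151 [497.2   8.3] [83.4 31. ] 80.1 z [167.9 174.1 180.2]
Schan 171 [499.9  10.8] [84.6 33.4] 80.6 z [165.9 172.4 179.7]
beaker 421 [740.3 250.6] [69.2 66.2] 37.0 z [24.5 61.7 85.6]
jar 168 [ 771.1 -181.3] [34.8 38.4] 88.1 z [66.6 74.  77.1]
flask 487 [ 701.  -428.4] [55.4 49.9] 27.6 z [ 40.1  88.2 130.1]
green 216 [ 371.2 -303.6] [14.9 61.7] 14.7 z [ 29.7 111.  126.7]
```

View pics/c1.png

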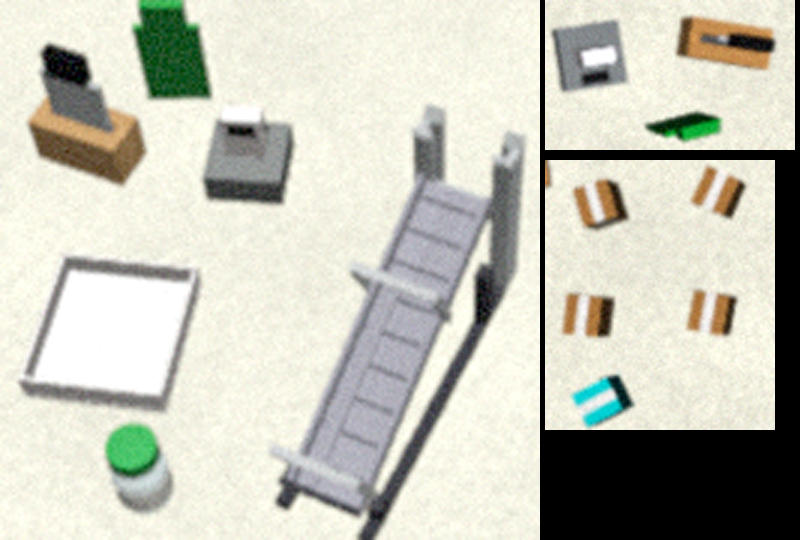

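The crop confirms the choices: four brown cartons, the grey plate with the black handle in the wooden holder, and the white logger on the dock. The turquoise box and green plate are the look-alikes. Next I fit the lane and work out the first reach.

```bash
cat >> h.py <<'E'
from scipy.spatial.transform import Rotation as Ro
LY=-10.0
def Rt(yaw,tilt=0,about=None):
    """closing line at yaw deg; tilt deg about world horizontal axis 'about' (deg)"""
    y=np.array([np.cos(np.radians(yaw)),np.sin(np.radians(yaw)),0]);z=np.array([0,0,-1.])
    R=Ro.from_matrix(np.c_[np.cross(y,z),y,z])
    if tilt:
        a=np.radians(yaw if about is None else about);R=Ro.from_rotvec(np.radians(tilt)*np.array([np.cos(a),np.sin(a),0]))*R
    return R
def d(pos,yaw,tilt=0,about=None,frm=None,q=None):
    s=manip.read_state();p=s['tool_pos'] if frm is None else np.array(frm);c=Ro.from_quat(s['ee_rot']) if q is None else q
    best=min((Rt(yaw+k,tilt*(1 if about is not None or k==0 else -1),about) for k in(0,180)),key=lambda r:(c.inv()*r).magnitude())
    print('pos',np.round(c.inv().apply(np.array(pos)-p),3),'rot',np.round((c.inv()*best).as_rotvec(),3))
    return best
E
python3 - <<'E'
from h import *
T=np.load('top.npy');S=np.load('scene.npy')
a=np.radians(LY);e=np.array([np.cos(a),np.sin(a)]);n=np.array([-e[1],e[0]])
for P,b,nm in((T,(285,350,115,240),'T'),(S,(270,360,140,280),'S')):
    p=P[b[2]:b[3],b[0]:b[1]].reshape(-1,3);p=p[np.isfinite(p[:,2])]
    o=np.array([.498,.009]);s=(p[:,:2]-o)@e;t=(p[:,:2]-o)@n
    for k,(lo,hi) in enumerate(((.03,.09),(.11,.2),(.03,.2))):
        m=(abs(t)<.02)&(s>lo)&(s<hi)
        for _ in range(4):
            c=np.polyfit(s[m],p[m,2],1);r=p[:,2]-np.polyval(c,s);m=(abs(t)<.02)&(s>lo)&(s<hi)&(r<.006)&(r>-.01)
        print(nm,np.degrees(np.arctan(c[0])),c[1],m.sum())
    z=p[:,2]-(c[1]+c[0]*s)
    g=(z>.005)&(z<.02)&(s>.03)&(s<.2)&(abs(t)<.05);print('guides t',np.percentile(t[g],[1,99]), 'centre by s',[round(float(np.percentile(t[g&(abs(s-q)<.03)],[2,98]).mean()),4) for q in(.06,.12,.18)])
    ch=(p[:,2]>.155)&(s<.03);print('chan s',np.percentile(s[ch],[1,99]),'t',np.percentile(t[ch],[1,99]))
    st=(s>.22)&(z>.012)&(abs(t)<.025)&(z<.04);print('stop s',np.percentile(s[st],[1,50,99]) if st.any() else 0)
    ar=(z>.055)&(s>.05)&(abs(t)<.04)&(s<.15);print('arch s',np.percentile(s[ar],[2,50,98]))
for c in((.4495,.353),): 
    print(manip.read_state()['time']);d((*c,.12),85.5);
E
```

```text
T -22.276647349296027 0.13796318936075475 344Traceback (most recent call last):
  File "<stdin>", line 10, in <module>
    raise TypeError("expected non-empty vector for x")
TypeError: expected non-empty vector for x
```

Run:
```python
from h import *
T=np.load('top.npy');S=np.load('scene.npy')
a=np.radians(LY);e=np.array([np.cos(a),np.sin(a)]);n=np.array([-e[1],e[0]])
for P,b,nm in((T,(285,350,115,240),'T'),(S,(270,360,140,280),'S')):
    p=P[b[2]:b[3],b[0]:b[1]].reshape(-1,3);p=p[np.isfinite(p[:,2])]
    o=np.array([.498,.009]);s=(p[:,:2]-o)@e;t=(p[:,:2]-o)@n
    c=[-.404,.138]
    for _ in range(4):
        r=p[:,2]-np.polyval(c,s);m=(abs(t)<.02)&(abs(t)>.008)&(s>.03)&(s<.22)&(abs(r)<.007);c=np.polyfit(s[m],p[m,2],1)
    print(nm,np.degrees(np.arctan(c[0])),c[1],m.sum())
    z=p[:,2]-(c[1]+c[0]*s)
    g=(z>.008)&(z<.02)&(s>.03)&(s<.2)&(abs(t)<.045);print('guides t',np.percentile(t[g],[1,99]), 'centre by s',[round(float(np.percentile(t[g&(abs(s-q)<.03)],[2,98]).mean()),4) for q in(.06,.12,.18)])
    ch=(p[:,2]>.155)&(s<.03);print('chan s',np.percentile(s[ch],[1,99]),'t',np.percentile(t[ch],[1,99]))
    for lo,hi in((.015,.045),(.055,.08)):
        st=(z>lo)&(z<hi)&(abs(t)<.025 if lo<.05 else abs(t)<.04)&(s>.04);print(lo,np.histogram(s[st],np.arange(.04,.3,.02))[0])
d((.4495,.353,.12),85.5)
```

```text
T -22.093724453712884 0.13784726495592767 563
guides t [-0.03405357  0.03010769] centre by s [-0.0012, -0.002, -0.0017]
chan s [-0.01613282  0.01471998] t [-0.0422231   0.04068406]
0.015 [ 0  0  2  0  1  0  0  1  1  0  3 70]
0.055 [  0   0   0   0 117  35  33  34  29  32  29 112]
S -21.868043264391133 0.138097568819905 565
guides t [-0.02990737  0.03347662] centre by s [0.0019, 0.0031, 0.0017]
chan s [-0.0141315  0.0163734] t [-0.03967215  0.04412247]
0.015 [ 3  1  4  3  4  1  4  3  6  4  1 58]
0.055 [  0   0   0   0 114  72  56  56  52  58  53 167]
pos [-0.36  -0.131  0.111] rot [-0.002 -0.    -0.144]
```

```bash
cat >> h.py <<'E'
_e=np.array([np.cos(np.radians(LY)),np.sin(np.radians(LY)),0]);_n=np.array([-_e[1],_e[0],0])
def lane(x,y,z):
    c,s=np.cos(np.radians(22)),np.sin(np.radians(22))
    return np.array([.498,.009,.087])+.126*_e+x*(c*_e-np.array([0,0,s]))+y*_n+z*(s*_e+np.array([0,0,c]))
E
python3 -m jog '{"rot":[[0,0,-0.05],[0,0,-0.1],[0,0,-0.144],[0,0,-0.144],[0,0,-0.144],[0,0,-0.144],[0,0,-0.144],[0,0,-0.144]],"delta_pos":[[-0.06,-0.02,0.02],[-0.12,-0.04,0.04],[-0.18,-0.06,0.05],[-0.24,-0.09,0.07],[-0.30,-0.11,0.09],[-0.36,-0.131,0.111],[-0.36,-0.131,0.111],[-0.36,-0.131,0.111]],"jaw":[1,1,1,1,1,1,1,1]}'
python3 -c "
from h import *
d((.4495,.353,.014),85.5)
f=grab('top');P=cloud(f);b=f['image']
def rect(u,v,r=18):
    p=P[v-r:v+r,u-r:u+r].reshape(-1,3);p=p[(p[:,2]>.036)&(p[:,2]<.056)];print(u,v,len(p),cv2.minAreaRect((p[:,:2]*1000).astype(np.float32)) if len(p)>9 else '')
for c in((192,197),(240,192),(187,242),(236,241)): rect(*c)
"
```

```text
time: 1.1
tool_pos: [0.4497, 0.3524, 0.1193]
ee_rot: [0.041, 0.999, -0.0, -0.001]
wrist_force: [-0.7, 0.2, -0.3]
finger_gap: 0.0853
grasp_force: 0.0
pos [-0.     0.001  0.105] rot [-0.001 -0.002 -0.003]
192 197 250 ((571.19873046875, 344.3312683105469), (44.76418685913086, 42.848976135253906), 20.595233917236328)
240 192 239 ((587.32568359375, 210.3355712890625), (41.115238189697266, 44.39208221435547), 67.3509292602539)
187 242 67 ((448.48223876953125, 352.4422302246094), (40.11168670654297, 44.206825256347656), 85.75469970703125)
236 241 248 ((454.6385803222656, 212.8792266845703), (41.42391586303711, 44.68400573730469), 82.25750732421875)
```

```bash
python3 -m jog '{"rot":[[0,0,0],[0,0,0],[0,0,0],[0,0,0],[0,0,0],[0,0,0],[0,0,0],[0,0,0]],"delta_pos":[[0,0,0.03],[0,0,0.06],[0,0,0.09],[0,0,0.105],[0,0,0.105],[0,0,0.105],[0,0,0.105],[0,0,0.105]],"jaw":[1,1,1,1,1,-1,-1,-1]}'
python3 -m jog '{"rot":[[0,0,0],[0,0,0],[0,0,0],[0,0,0],[0,0,0],[0,0,0],[0,0,0],[0,0,0]],"delta_pos":[[0,0,0],[0,0,0],[0,0,-0.03],[0,0,-0.07],[0,0,-0.11],[0,0,-0.15],[0,0,-0.19],[0,0,-0.19]],"jaw":[-1,-1,-1,-1,-1,-1,-1,-1]}'
python3 -c "
from h import *
d(lane(-.074,0,.06),80,-22,80);d(lane(-.074,0,.06),80,22,80);print(lane(-.074,0,.06),manip.read_state()['joint_positions'])
"
```

```text
time: 2.15
tool_pos: [0.4503, 0.3541, 0.0167]
ee_rot: [0.039, 0.999, 0.001, 0.001]
wrist_force: [-0.1, 0.3, -0.3]
finger_gap: 0.039
grasp_force: 60.6
time: 3.15
tool_pos: [0.4511, 0.3545, 0.2091]
ee_rot: [0.039, 0.999, 0.002, 0.003]
wrist_force: [0.3, 0.3, -0.2]
finger_gap: 0.0394
grasp_force: 60.7
pos [-0.153 -0.348  0.038] rot [ 0.023 -0.378  0.094]
pos [-0.153 -0.348  0.038] rot [-0.014  0.389  0.095]
[ 0.57665146 -0.00486838  0.17035192] [ 5.26137864e-01  3.11676768e-01 -1.06275609e-02  1.24157641e+00
  9.39618636e-05  6.05093892e-01]
```

```bash
python3 -m jog '{"rot":[[0,0.05,0.01],[0,0.1,0.03],[-0.01,0.16,0.04],[-0.01,0.22,0.05],[-0.01,0.28,0.07],[-0.014,0.34,0.08],[-0.014,0.389,0.095],[-0.014,0.389,0.095]],"delta_pos":[[-0.01,-0.03,0],[-0.03,-0.08,0],[-0.06,-0.14,0],[-0.09,-0.20,0],[-0.12,-0.27,0.01],[-0.14,-0.32,0.02],[-0.153,-0.348,0.033],[-0.153,-0.348,0.033]],"jaw":[-1,-1,-1,-1,-1,-1,-1,-1]}'
python3 -c "
from h import *
d(lane(-.074,0,.018),80,22,80);print(manip.read_state()['joint_positions'])
f=grab('scene');i=f['image'][110:290,250:450];cv2.imwrite('pics/r1.png',cv2.resize(i,None,fx=3,fy=3))
"
```

```text
time: 4.15
tool_pos: [0.5742, -0.0092, 0.1671]
ee_rot: [0.089, 0.976, 0.015, -0.196]
wrist_force: [-1.1, 0.3, -0.1]
finger_gap: 0.039
grasp_force: 60.7
pos [-0.001  0.005  0.038] rot [-0.003 -0.012 -0.007]
[-0.15781518  0.6890927   0.40893706  1.68697726  0.00372323  0.02249284]
```

View pics/r1.png

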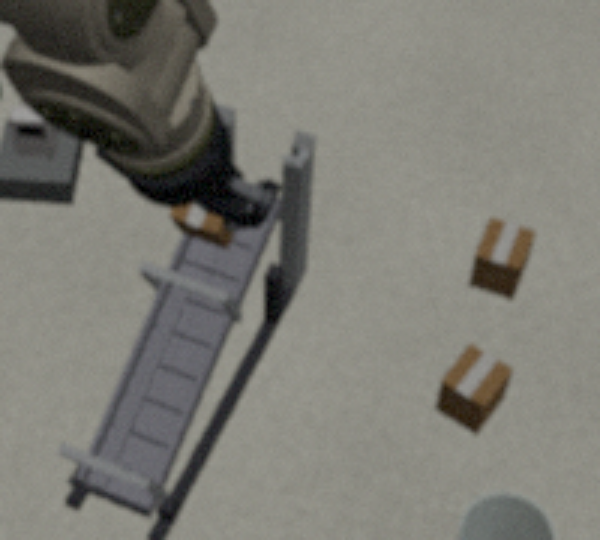

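Pictured: the gripped carton hangs over the mouth at crop pixel (205,220), tilted with the deck. I lower it and let go.

```bash
python3 -m jog '{"rot":[[0,0,0],[0,0,0],[0,0,0],[0,0,0],[0,0,0],[0,0,0],[0,0,0],[0,0,0]],"delta_pos":[[0,0.002,0.01],[0,0.003,0.02],[0,0.003,0.03],[0,0.003,0.037],[0,0.003,0.037],[0,0.003,0.037],[0,0.003,0.037],[0,0.003,0.037]],"jaw":[-1,-1,-1,-1,-1,1,1,1]}'
python3 -m jog '{"rot":[[0,0,0],[0,0,0],[0,0,0],[0,0,0],[0,0,0],[0,0,0],[0,0,0],[0,0,0]],"delta_pos":[[0,0,-0.01],[0,0,-0.03],[0,0,-0.06],[0,0,-0.09],[0,0,-0.12],[0,0,-0.12],[0,0,-0.12],[0,0,-0.12]],"jaw":[1,1,1,1,1,1,1,1]}'
cat >> h.py <<'E'
def look(f=None):
    f=f or grab('top');P=cloud(f)
    c=P[145:290,165:285].reshape(-1,3);m=(P[...,2]>.036)&(P[...,2]<.056)
    hs=cv2.cvtColor(f['image'],cv2.COLOR_BGR2HSV)
    w=np.zeros(m.shape,bool);w[150:290,165:285]=1
    n,l,st,_=cv2.connectedComponentsWithStats((m&w).astype('uint8'),connectivity=8)
    for i in range(1,n):
        if st[i,4]>40:
            k=l==i;p=P[k];r=cv2.minAreaRect((p[:,:2]*1000).astype(np.float32))
            print('box',np.round(r[0]),np.round(r[1]),round(r[2],1),st[i,4],'hue',np.median(hs[k][:,0]))
def queue(f=None):
    f=f or grab('scene');P=cloud(f);p=P.reshape(-1,3)-lane(0,0,0)
    B=np.c_[lane(1,0,0)-lane(0,0,0),lane(0,1,0)-lane(0,0,0),lane(0,0,1)-lane(0,0,0)]
    q=p@B;img=f['image'].reshape(-1,3);hs=cv2.cvtColor(f['image'],cv2.COLOR_BGR2HSV).reshape(-1,3)
    m=(abs(q[:,1])<.024)&(q[:,0]>-.11)&(q[:,0]<.15)&(q[:,2]>.036)&(q[:,2]<.052)&(hs[:,0]<22)&(hs[:,1]>70)
    print('brown tops x hist(mm from -110 by 10)',np.histogram(q[m,0],np.arange(-.11,.16,.01))[0],'y',np.round(np.percentile(q[m,1],[3,97]),3) if m.sum()>5 else '')
E
python3 -c "
from h import *
f=grab('scene','s2.png');queue(f);look()
print(manip.read_state()['tool_pos'])
i=f['image'][110:290,250:450];cv2.imwrite('pics/r2.png',cv2.resize(i,None,fx=3,fy=3))
"
```

```text
time: 5.2
tool_pos: [0.5613, -0.0003, 0.1382]
ee_rot: [0.086, 0.977, 0.015, -0.192]
wrist_force: [0.7, -0.4, 0.5]
finger_gap: 0.0856
grasp_force: 0.0
time: 6.2
tool_pos: [0.6053, -0.0075, 0.2482]
ee_rot: [0.086, 0.977, 0.015, -0.194]
wrist_force: [-0.4, -0.5, -0.4]
finger_gap: 0.0854
grasp_force: 0.0
brown tops x hist(mm from -110 by 10) [ 0  0  0  0  0  0  0  0  0  0  0  0  0  0  0  0  0  0  0  0  0 28 45 35
  9 32] y [-0.016  0.023]
box [587. 210.] [41. 44.] 67.9 241 hue 15.0
box [572. 344.] [45. 41.] 19.8 249 hue 15.0
box [455. 213.] [41. 45.] 81.5 247 hue 15.0
[ 0.60537882 -0.00749204  0.24842337]
```

View pics/r2.png

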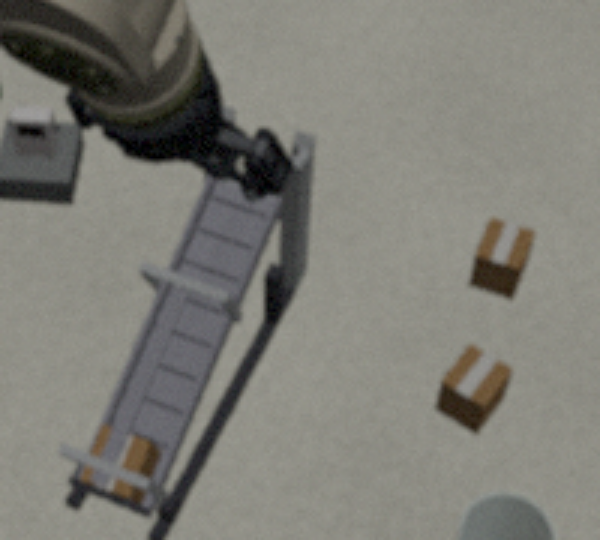

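Pictured: the first carton sits against the stop at crop (120,460). Next is the carton at (455,213).

```bash
python3 -c "
from h import *
d((.455,.214,.11),82)"
```

```text
pos [0.12  0.193 0.198] rot [ 0.002 -0.391 -0.035]
```

```bash
python3 -m jog '{"rot":[[0,-0.05,0],[0,-0.1,0],[0,-0.18,-0.01],[0,-0.26,-0.02],[0,-0.34,-0.03],[0.002,-0.391,-0.035],[0.002,-0.391,-0.035],[0.002,-0.391,-0.035]],"delta_pos":[[0.02,0.03,0.02],[0.04,0.07,0.05],[0.06,0.11,0.09],[0.08,0.14,0.13],[0.10,0.17,0.17],[0.12,0.193,0.198],[0.12,0.193,0.198],[0.12,0.193,0.198]],"jaw":[1,1,1,1,1,1,1,1]}'
python3 -m jog '{"rot":[[0,0,0],[0,0,0],[0,0,0],[0,0,0],[0,0,0],[0,0,0],[0,0,0],[0,0,0]],"delta_pos":[[0,0,0.03],[0,0,0.06],[0,0,0.085],[0,0,0.096],[0,0,0.096],[0,0,0.096],[0,0,0.096],[0,0,0.096]],"jaw":[1,1,1,1,1,-1,-1,-1]}'
python3 -m jog '{"rot":[[0,0,0],[0,0,0],[0,0,0],[0,0,0],[0,0,0],[0,0,0],[0,0,0],[0,0,0]],"delta_pos":[[0,0,0],[0,0,0],[0,0,-0.03],[0,0,-0.07],[0,0,-0.11],[0,0,-0.15],[0,0,-0.19],[0,0,-0.19]],"jaw":[-1,-1,-1,-1,-1,-1,-1,-1]}'
python3 -c "
from h import *
d(lane(-.074,0,.06),80,22,80)"
```

```text
time: 7.3
tool_pos: [0.4564, 0.2142, 0.111]
ee_rot: [0.07, 0.998, 0.0, 0.001]
wrist_force: [-0.6, 0.6, 0.3]
finger_gap: 0.0853
grasp_force: 0.0
time: 8.3
tool_pos: [0.4571, 0.2144, 0.0157]
ee_rot: [0.07, 0.998, 0.0, 0.002]
wrist_force: [-0.2, 0.1, 0.3]
finger_gap: 0.0393
grasp_force: 60.5
time: 9.3
tool_pos: [0.4576, 0.2148, 0.2078]
ee_rot: [0.07, 0.998, 0.001, 0.004]
wrist_force: [-0.5, -0.2, -1.4]
finger_gap: 0.0392
grasp_force: 60.6
pos [-0.148 -0.201  0.038] rot [-0.004  0.392  0.035]
```

```bash
python3 -m jog '{"rot":[[0,0.06,0],[0,0.12,0.01],[0,0.18,0.02],[0,0.25,0.02],[0,0.32,0.03],[-0.004,0.385,0.035],[-0.004,0.385,0.035],[-0.004,0.385,0.035]],"delta_pos":[[-0.02,-0.02,0],[-0.04,-0.06,0],[-0.07,-0.10,0],[-0.10,-0.14,0.01],[-0.13,-0.18,0.02],[-0.148,-0.199,0.035],[-0.148,-0.199,0.035],[-0.148,-0.199,0.035]],"jaw":[-1,-1,-1,-1,-1,-1,-1,-1]}'
python3 -c "
from h import *
d(lane(-.074,0,.018),80,22,80)"
```

```text
time: 10.3
tool_pos: [0.574, -0.0031, 0.1688]
ee_rot: [0.086, 0.978, 0.016, -0.191]
wrist_force: [-0.7, 0.7, -0.3]
finger_gap: 0.0394
grasp_force: 60.6
pos [-0.002 -0.001  0.039] rot [-0.002 -0.001 -0.001]
```

```bash
python3 -m jog '{"rot":[[0,0,0],[0,0,0],[0,0,0],[0,0,0],[0,0,0],[0,0,0],[0,0,0],[0,0,0]],"delta_pos":[[0,0,0.01],[0,0,0.02],[0,0,0.03],[0,0,0.038],[0,0,0.038],[0,0,0.038],[0,0,0.038],[0,0,0.038]],"jaw":[-1,-1,-1,-1,-1,1,1,1]}'
python3 -m jog '{"rot":[[0,0,0],[0,0,0],[0,0,0],[0,0,0],[0,0,0],[0,0,0],[0,0,0],[0,0,0]],"delta_pos":[[0,0,-0.01],[0,0,-0.03],[0,0,-0.06],[0,0,-0.09],[0,0,-0.12],[0,0,-0.12],[0,0,-0.12],[0,0,-0.12]],"jaw":[1,1,1,1,1,1,1,1]}'
python3 -c "
from h import *
queue();look();d((.588,.211,.11),67)
"
```

```text
time: 11.3
tool_pos: [0.561, -0.0013, 0.1347]
ee_rot: [0.086, 0.978, 0.015, -0.189]
wrist_force: [0.6, -0.7, -0.1]
finger_gap: 0.0851
grasp_force: 0.0
time: 12.3
tool_pos: [0.6043, -0.0086, 0.2449]
ee_rot: [0.086, 0.978, 0.015, -0.191]
wrist_force: [0.1, -0.6, -0.1]
finger_gap: 0.0855
grasp_force: 0.0
brown tops x hist(mm from -110 by 10) [ 0  0  0  0  0  0  0  0  0  0  0  0  0  0  0  0  0 36 35 38 43 41 43 33
  9 31] y [-0.016  0.024]
box [587. 210.] [41. 44.] 67.8 239 hue 15.0
box [572. 344.] [45. 42.] 20.0 249 hue 15.0
pos [-0.     0.214  0.145] rot [-0.046 -0.383  0.224]
```

```bash
python3 -m jog '{"rot":[[0,-0.05,0.03],[-0.01,-0.1,0.06],[-0.02,-0.18,0.1],[-0.03,-0.26,0.15],[-0.04,-0.34,0.2],[-0.046,-0.383,0.224],[-0.046,-0.383,0.224],[-0.046,-0.383,0.224]],"delta_pos":[[0,0.03,0],[0,0.07,0.01],[0,0.12,0.02],[0,0.16,0.06],[0,0.2,0.10],[0,0.214,0.143],[0,0.214,0.143],[0,0.214,0.143]],"jaw":[1,1,1,1,1,1,1,1]}'
python3 -m jog '{"rot":[[0,0,0],[0,0,0],[0,0,0],[0,0,0],[0,0,0],[0,0,0],[0,0,0],[0,0,0]],"delta_pos":[[0,0,0.03],[0,0,0.06],[0,0,0.085],[0,0,0.096],[0,0,0.096],[0,0,0.096],[0,0,0.096],[0,0,0.096]],"jaw":[1,1,1,1,1,-1,-1,-1]}'
python3 -m jog '{"rot":[[0,0,0],[0,0,0],[0,0,0],[0,0,0],[0,0,0],[0,0,0],[0,0,0],[0,0,0]],"delta_pos":[[0,0,0],[0,0,0],[0,0,-0.03],[0,0,-0.07],[0,0,-0.11],[0,0,-0.15],[0,0,-0.19],[0,0,-0.19]],"jaw":[-1,-1,-1,-1,-1,-1,-1,-1]}'
python3 -c "
from h import *
d(lane(-.074,0,.06),80,22,80);look()"
```

```text
time: 13.4
tool_pos: [0.5903, 0.2109, 0.1137]
ee_rot: [0.199, 0.98, 0.0, 0.001]
wrist_force: [0.3, -0.2, 0.8]
finger_gap: 0.0854
grasp_force: 0.0
time: 14.4
tool_pos: [0.5905, 0.2113, 0.018]
ee_rot: [0.199, 0.98, 0.0, 0.002]
wrist_force: [-0.2, -0.1, -1.3]
finger_gap: 0.0391
grasp_force: 61.0
time: 15.4
tool_pos: [0.591, 0.2116, 0.2104]
ee_rot: [0.199, 0.98, 0.001, 0.004]
wrist_force: [-0.5, 0.5, -0.2]
finger_gap: 0.0391
grasp_force: 61.2
pos [-0.071 -0.205  0.04 ] rot [ 0.047  0.39  -0.224]
box [572. 341.] [45. 36.] 18.8 204 hue 15.0
```

```bash
python3 -m jog '{"rot":[[0,0.06,-0.04],[0.01,0.12,-0.08],[0.02,0.18,-0.12],[0.03,0.25,-0.16],[0.04,0.32,-0.2],[0.047,0.385,-0.224],[0.047,0.385,-0.224],[0.047,0.385,-0.224]],"delta_pos":[[-0.02,-0.02,0],[-0.04,-0.06,0],[-0.06,-0.10,0],[-0.071,-0.14,0],[-0.071,-0.18,0.01],[-0.071,-0.203,0.037],[-0.071,-0.203,0.037],[-0.071,-0.203,0.037]],"jaw":[-1,-1,-1,-1,-1,-1,-1,-1]}'
python3 -c "
from h import *
d(lane(-.074,0,.021),80,22,80)"
```

```text
time: 16.45
tool_pos: [0.5749, -0.0029, 0.1691]
ee_rot: [0.086, 0.978, 0.015, -0.191]
wrist_force: [1.0, -0.1, -0.9]
finger_gap: 0.0388
grasp_force: 61.1
pos [-0.002 -0.002  0.037] rot [-0.003 -0.002 -0.001]
```

```bash
python3 -m jog '{"rot":[[0,0,0],[0,0,0],[0,0,0],[0,0,0],[0,0,0],[0,0,0],[0,0,0],[0,0,0]],"delta_pos":[[0,0,0.01],[0,0,0.02],[0,-0.001,0.03],[0,-0.001,0.036],[0,-0.001,0.036],[0,-0.001,0.036],[0,-0.001,0.036],[0,-0.001,0.036]],"jaw":[-1,-1,-1,-1,-1,1,1,1]}'
python3 -m jog '{"rot":[[0,0,0],[0,0,0],[0,0,0],[0,0,0],[0,0,0],[0,0,0],[0,0,0],[0,0,0]],"delta_pos":[[0,0,-0.01],[0,0,-0.03],[0,0,-0.06],[0,0,-0.09],[0,0,-0.12],[0,0,-0.12],[0,0,-0.12],[0,0,-0.12]],"jaw":[1,1,1,1,1,1,1,1]}'
python3 -c "
from h import *
queue();look();print('110');d((.5725,.345,.12),109.5);print('20');d((.5725,.345,.12),19.5)
print(manip.read_state()['joint_positions'])
"
```

```text
time: 17.45
tool_pos: [0.562, -0.0024, 0.1366]
ee_rot: [0.086, 0.978, 0.015, -0.191]
wrist_force: [-0.1, 0.5, 0.0]
finger_gap: 0.0856
grasp_force: 0.0
time: 18.45
tool_pos: [0.6056, -0.0096, 0.2467]
ee_rot: [0.086, 0.978, 0.015, -0.192]
wrist_force: [0.2, 0.0, -0.2]
finger_gap: 0.0854
grasp_force: 0.0
brown tops x hist(mm from -110 by 10) [ 0  0  0  0  0  0  0  0  0  0  0  0 12 49 48 47 45 40 43 45 44 41 44 30
 10 33] y [-0.017  0.023]
box [571. 344.] [45. 42.] 19.5 248 hue 15.0
110
pos [0.04  0.344 0.152] rot [ 0.096 -0.379 -0.509]
20
pos [0.04  0.344 0.152] rot [-0.207 -0.348  1.042]
[-0.15121033  0.75557363  0.72839649  1.93051802  0.00571751  0.02252735]
```

```bash
python3 -m jog '{"rot":[[0.01,-0.05,-0.07],[0.03,-0.1,-0.14],[0.04,-0.18,-0.22],[0.06,-0.26,-0.32],[0.08,-0.34,-0.42],[0.096,-0.379,-0.509],[0.096,-0.379,-0.509],[0.096,-0.379,-0.509]],"delta_pos":[[0.005,0.05,0],[0.01,0.1,0.01],[0.02,0.16,0.03],[0.03,0.22,0.06],[0.035,0.28,0.10],[0.04,0.33,0.13],[0.04,0.344,0.152],[0.04,0.344,0.152]],"jaw":[1,1,1,1,1,1,1,1]}'
python3 -c "
from h import *
d((.572,.3445,.014),109.5);look()"
```

```text
time: 19.55
tool_pos: [0.5695, 0.3462, 0.1176]
ee_rot: [-0.171, 0.985, -0.001, -0.002]
wrist_force: [0.3, -0.2, -0.4]
finger_gap: 0.0854
grasp_force: 0.0
pos [-0.002 -0.002  0.104] rot [-0.001 -0.004  0.004]
box [568. 343.] [37. 41.] 20.2 190 hue 15.0
box [353. 332.] [40. 46.] 29.1 256 hue 90.0
```

```bash
python3 -m jog '{"rot":[[0,0,0],[0,0,0],[0,0,0],[0,0,0],[0,0,0],[0,0,0],[0,0,0],[0,0,0]],"delta_pos":[[0,0,0.03],[-0.002,-0.002,0.06],[-0.002,-0.002,0.09],[-0.002,-0.002,0.103],[-0.002,-0.002,0.103],[-0.002,-0.002,0.103],[-0.002,-0.002,0.103],[-0.002,-0.002,0.103]],"jaw":[1,1,1,1,1,-1,-1,-1]}'
python3 -m jog '{"rot":[[0,0,0],[0,0,0],[0,0,0],[0,0,0],[0,0,0],[0,0,0],[0,0,0],[0,0,0]],"delta_pos":[[0,0,0],[0,0,0],[0,0,-0.03],[0,0,-0.07],[0,0,-0.11],[0,0,-0.15],[0,0,-0.19],[0,0,-0.19]],"jaw":[-1,-1,-1,-1,-1,-1,-1,-1]}'
python3 -c "
from h import *
d(lane(-.074,0,.06),80,22,80)"
```

```text
time: 20.6
tool_pos: [0.5768, 0.3443, 0.0194]
ee_rot: [-0.169, 0.986, 0.0, 0.002]
wrist_force: [0.1, -0.4, -0.7]
finger_gap: 0.0388
grasp_force: 61.1
time: 21.6
tool_pos: [0.5772, 0.3446, 0.2119]
ee_rot: [-0.169, 0.986, 0.001, 0.004]
wrist_force: [-0.3, 0.5, -0.2]
finger_gap: 0.0391
grasp_force: 61.5
pos [ 0.118 -0.329  0.04 ] rot [-0.097  0.384  0.509]
```

```bash
python3 -m jog '{"rot":[[-0.01,0.05,0.06],[-0.02,0.1,0.12],[-0.04,0.16,0.2],[-0.06,0.22,0.29],[-0.08,0.3,0.4],[-0.09,0.35,0.47],[-0.097,0.38,0.509],[-0.097,0.38,0.509]],"delta_pos":[[0.01,-0.03,0],[0.03,-0.08,0],[0.05,-0.14,0],[0.07,-0.20,0],[0.09,-0.26,0],[0.11,-0.31,0.01],[0.118,-0.327,0.037],[0.118,-0.327,0.037]],"jaw":[-1,-1,-1,-1,-1,-1,-1,-1]}'
python3 -c "
from h import *
d(lane(-.074,0,.022),80,22,80)"
```

```text
time: 22.6
tool_pos: [0.5719, -0.0049, 0.1666]
ee_rot: [0.087, 0.977, 0.016, -0.195]
wrist_force: [-0.2, 1.0, -0.2]
finger_gap: 0.039
grasp_force: 61.3
pos [-0.003  0.001  0.033] rot [-0.001 -0.009 -0.003]
```

```bash
python3 -m jog '{"rot":[[0,0,0],[0,0,0],[0,0,0],[0,0,0],[0,0,0],[0,0,0],[0,0,0],[0,0,0]],"delta_pos":[[0,0,0.01],[-0.001,0,0.02],[-0.001,0,0.028],[-0.001,0,0.032],[-0.001,0,0.032],[-0.001,0,0.032],[-0.001,0,0.032],[-0.001,0,0.032]],"jaw":[-1,-1,-1,-1,-1,1,1,1]}'
python3 -m jog '{"rot":[[0,0,0],[0,0,0],[0,0,0],[0,0,0],[0,0,0],[0,0,0],[0,0,0],[0,0,0]],"delta_pos":[[0,0,-0.01],[0,0,-0.03],[0,0,-0.06],[0,0,-0.09],[0,0,-0.12],[0,0,-0.12],[0,0,-0.12],[0,0,-0.12]],"jaw":[1,1,1,1,1,1,1,1]}'
python3 -c "
from h import *
f=grab('scene');queue(f);look()
i=f['image'][110:290,180:440];cv2.imwrite('pics/r3.png',cv2.resize(np.clip(i*1.6,0,255),None,fx=3,fy=3))
g=grab('top');P=cloud(g)
for b,lo,hi,n in(((372,408,230,266),.074,.095,'logger'),((422,468,228,258),.125,.15,'handle')):
    p=P[b[2]:b[3],b[0]:b[1]].reshape(-1,3);p=p[(p[:,2]>lo)&(p[:,2]<hi)];print(n,len(p),cv2.minAreaRect((p[:,:2]*1000).astype(np.float32)) if len(p)>5 else '')
print('logger');d((.445,-.2065,.15),99.5)
"
```

```text
time: 23.6
tool_pos: [0.5627, -0.0022, 0.1407]
ee_rot: [0.086, 0.978, 0.016, -0.191]
wrist_force: [-0.3, 0.3, 0.5]
finger_gap: 0.0856
grasp_force: 0.0
time: 24.6
tool_pos: [0.6065, -0.0095, 0.2508]
ee_rot: [0.086, 0.977, 0.016, -0.192]
wrist_force: [-1.0, -0.3, 0.4]
finger_gap: 0.0854
grasp_force: 0.0
brown tops x hist(mm from -110 by 10) [ 0  0  0  0  0  0  0  0 21  8 44 43 44 46 50 50 47 44 42 41 44 41 42 34
  8 35] y [-0.017  0.023]
logger 91 ((444.8919372558594, -207.05508422851562), (18.083810806274414, 33.402984619140625), 7.996148586273193)
handle 92 ((460.417724609375, -356.5628967285156), (38.64988327026367, 14.117154121398926), 80.04841613769531)
logger
pos [ 0.077 -0.222  0.141] rot [ 0.063 -0.384 -0.336][ WARN:0@1.721] global loadsave.cpp:1063 imwrite_ Unsupported depth image for selected encoder is fallbacked to CV_8U.
```

View pics/r3.png

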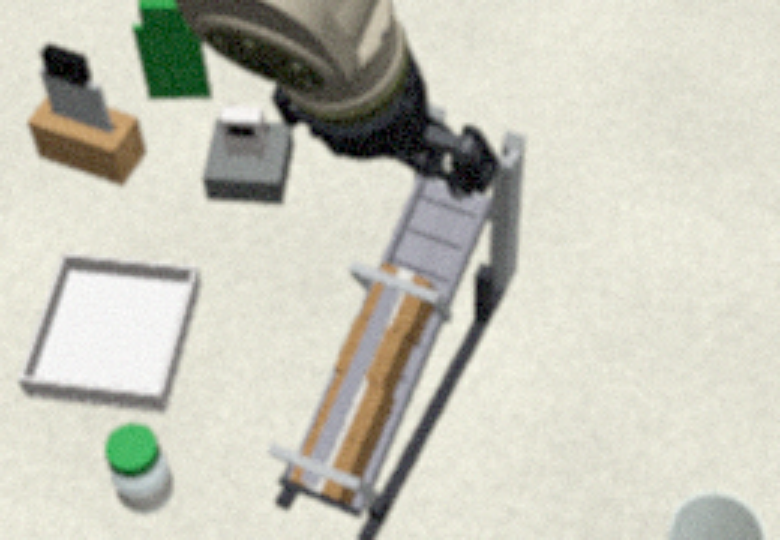

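Pictured: all four cartons are queued without gaps from the stop (crop 320,490) up past the first arch (crop 400,275); nothing is left on the table but the turquoise box. Next is the logger.

```bash
python3 -m jog '{"rot":[[0.01,-0.05,-0.05],[0.02,-0.1,-0.1],[0.03,-0.18,-0.16],[0.04,-0.26,-0.22],[0.05,-0.34,-0.28],[0.063,-0.384,-0.34],[0.063,-0.384,-0.34],[0.063,-0.384,-0.34]],"delta_pos":[[0.01,-0.04,0],[0.02,-0.08,0],[0.03,-0.12,0.02],[0.05,-0.16,0.06],[0.06,-0.19,0.10],[0.077,-0.222,0.141],[0.077,-0.222,0.141],[0.077,-0.222,0.141]],"jaw":[1,1,1,1,1,1,1,1]}'
python3 -c "
from h import *
d((.445,-.2065,.041),99)"
```

```text
time: 25.75
tool_pos: [0.4461, -0.2072, 0.1512]
ee_rot: [-0.084, 0.996, 0.0, 0.001]
wrist_force: [0.2, -0.6, 0.2]
finger_gap: 0.0857
grasp_force: 0.0
pos [0.001 0.001 0.11 ] rot [0.    0.002 0.011]
```

```bash
python3 -m jog '{"rot":[[0,0,0.01],[0,0,0.01],[0,0,0.01],[0,0,0.01],[0,0,0.01],[0,0,0.01],[0,0,0.01],[0,0,0.01]],"delta_pos":[[0.001,0.001,0.03],[0.001,0.001,0.06],[0.001,0.001,0.09],[0.001,0.001,0.11],[0.001,0.001,0.11],[0.001,0.001,0.11],[0.001,0.001,0.11],[0.001,0.001,0.11]],"jaw":[1,1,1,1,1,-1,-1,-1]}'
python3 -m jog '{"rot":[[0,0,0],[0,0,0],[0,0,0],[0,0,0],[0,0,0],[0,0,0],[0,0,0],[0,0,0]],"delta_pos":[[0,0,0],[0,0,0],[0,0,-0.01],[0,0,-0.02],[0,0,-0.03],[0,0,-0.05],[0,0,-0.09],[0,0,-0.13]],"jaw":[-1,-1,-1,-1,-1,-1,-1,-1]}'
python3 -c "
from h import *
f=grab('scene');i=f['image'][90:250,170:380];cv2.imwrite('pics/r4.png',cv2.resize(i,None,fx=3,fy=3))
print(manip.read_state()['tool_pos'])"
```

```text
time: 26.75
tool_pos: [0.4458, -0.2065, 0.0418]
ee_rot: [-0.08, 0.997, -0.0, 0.001]
wrist_force: [0.7, 0.6, 1.0]
finger_gap: 0.0353
grasp_force: 59.7
time: 27.75
tool_pos: [0.4438, -0.2056, 0.172]
ee_rot: [-0.079, 0.997, 0.001, -0.0]
wrist_force: [0.7, -0.5, -1.1]
finger_gap: 0.0355
grasp_force: 61.6
[ 0.44629525 -0.20719705  0.17748602]
```

View pics/r4.png

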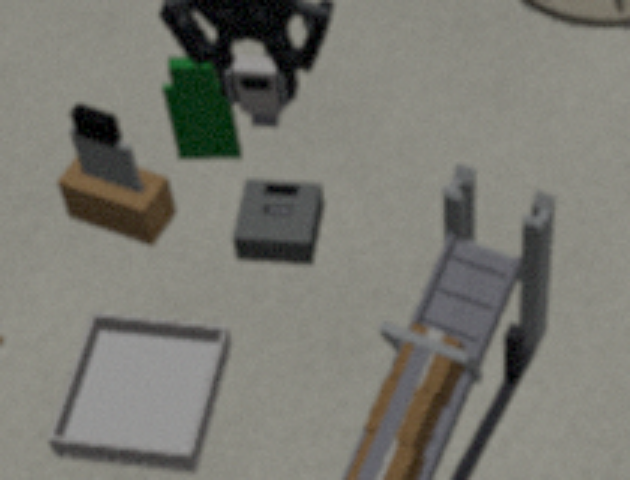

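Pictured: the logger is out of the dock and held in the gripper, blade visible at crop (262,118). Next I tilt it 45° outward and lower it into the tray.

```bash
python3 -c "
from h import *
R=d((.655,-.260,.11),97,-45,97);print(R.apply([0,0,1]));d((.655,-.26,.033),97,-45,97,frm=(.655,-.26,.11),q=R)"
```

```text
pos [-0.197 -0.085  0.069] rot [ 0.011 -0.779  0.037]
[ 0.70183611  0.08617464 -0.70710678]
pos [0.054 0.    0.054] rot [0. 0. 0.]
```

```bash
python3 -m jog '{"rot":[[0,-0.1,0],[0,-0.2,0.01],[0,-0.32,0.02],[0,-0.44,0.02],[0,-0.56,0.03],[0.01,-0.68,0.037],[0.011,-0.779,0.037],[0.011,-0.779,0.037]],"delta_pos":[[-0.02,-0.01,0],[-0.06,-0.02,0],[-0.10,-0.04,0],[-0.14,-0.06,0.01],[-0.17,-0.08,0.03],[-0.197,-0.085,0.05],[-0.197,-0.085,0.069],[-0.197,-0.085,0.069]],"jaw":[-1,-1,-1,-1,-1,-1,-1,-1]}'
python3 -c "
from h import *
d((.655,-.26,.034),97,-45,97);
f=grab('scene');i=f['image'][130:290,140:320];cv2.imwrite('pics/r5.png',cv2.resize(i,None,fx=3,fy=3))"
```

```text
time: 28.8
tool_pos: [0.6485, -0.2562, 0.0965]
ee_rot: [-0.053, 0.925, 0.028, 0.375]
wrist_force: [-0.7, 0.1, -0.9]
finger_gap: 0.0356
grasp_force: 61.6
pos [ 0.039 -0.005  0.049] rot [ 0.007 -0.013 -0.01 ]
```

View pics/r5.png

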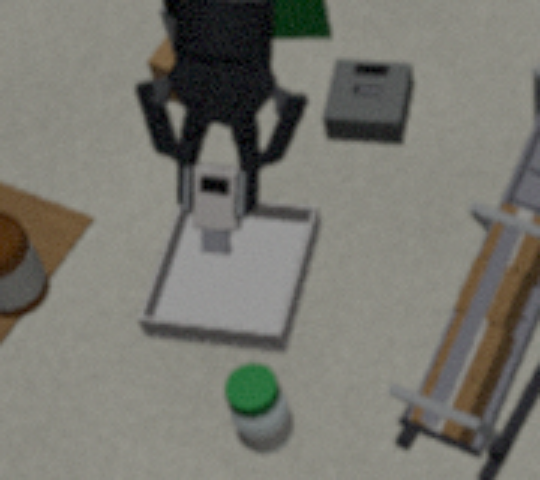

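Pictured: the logger hangs tilted over the tray's near half, blade at crop (215,240), jar clear at (255,400).

```bash
python3 -m jog '{"rot":[[0,0,0],[0,0,0],[0,0,0],[0,0,0],[0,0,0],[0,0,0],[0,0,0],[0,0,0]],"delta_pos":[[0.01,-0.001,0.012],[0.02,-0.002,0.025],[0.03,-0.004,0.037],[0.038,-0.005,0.047],[0.038,-0.005,0.047],[0.038,-0.005,0.047],[0.038,-0.005,0.047],[0.038,-0.005,0.047]],"jaw":[-1,-1,-1,-1,-1,-1,-1,-1]}'
python3 -m jog '{"rot":[[0,0,0],[0,0,0],[0,0,0],[0,0,0],[0,0,0],[0,0,0],[0,0,0],[0,0,0]],"delta_pos":[[0,0,0],[0,0,0],[0,0,0],[0,0,0],[-0.01,0,-0.01],[-0.03,0,-0.03],[-0.06,0,-0.06],[-0.09,0,-0.09]],"jaw":[0.3,0.3,0.3,0.3,0.3,0.3,0.3,0.3]}'
python3 -c "
from h import *
f=grab('scene');i=f['image'][130:290,140:320];cv2.imwrite('pics/r6.png',cv2.resize(i,None,fx=3,fy=3))
print('plate');d((.461,-.356,.20),170)"
```

```text
time: 29.85
tool_pos: [0.6596, -0.2629, 0.0423]
ee_rot: [-0.055, 0.923, 0.025, 0.38]
wrist_force: [0.2, -0.3, -0.5]
finger_gap: 0.0355
grasp_force: 61.6
time: 30.85
tool_pos: [0.6601, -0.2631, 0.1712]
ee_rot: [-0.055, 0.923, 0.025, 0.38]
wrist_force: [1.3, 0.1, 0.0]
finger_gap: 0.0556
grasp_force: 0.0
plate
pos [ 0.135 -0.065 -0.165] rot [-0.504  0.675 -1.202]
```

View pics/r6.png

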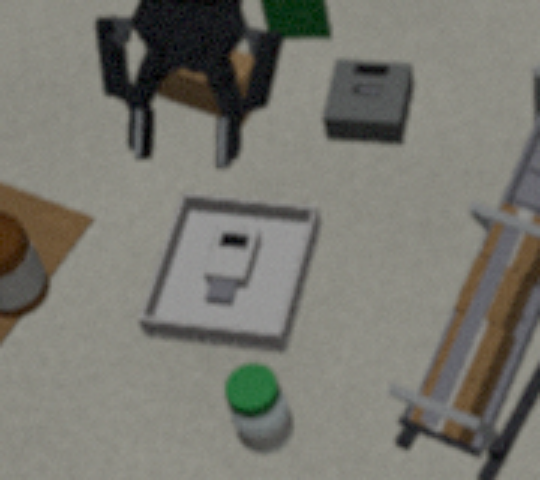

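Pictured: the logger lies flat in the tray at crop (230,265). Next is the plate.

```bash
python3 -m jog '{"rot":[[-0.06,0.08,-0.15],[-0.12,0.16,-0.3],[-0.18,0.25,-0.45],[-0.25,0.34,-0.6],[-0.31,0.42,-0.75],[-0.38,0.51,-0.9],[-0.44,0.59,-1.05],[-0.504,0.675,-1.202]],"delta_pos":[[0.01,-0.005,-0.03],[0.02,-0.01,-0.06],[0.05,-0.02,-0.09],[0.07,-0.03,-0.11],[0.09,-0.04,-0.13],[0.11,-0.05,-0.15],[0.13,-0.06,-0.16],[0.135,-0.065,-0.165]],"jaw":[0,0,0,0,0,0,0,0]}'
python3 -m jog '{"rot":[[0,0,0],[0,0,0],[0,0,0],[0,0,0],[0,0,0],[0,0,0],[0,0,0],[0,0,0]],"delta_pos":[[0,0,0],[0,0,0],[0,0,0],[0,0,0],[0,0,0],[0,0,0],[0,0,0],[0,0,0]],"jaw":[0,0,0,0,0,0,0,0]}'
python3 -c "
from h import *
d((.4615,-.356,.102),170);queue()
print(manip.read_state()['tool_pos'])"
```

```text
time: 31.9
tool_pos: [0.4565, -0.3547, 0.1916]
ee_rot: [-0.644, 0.765, 0.006, -0.003]
wrist_force: [0.6, 0.3, -0.0]
finger_gap: 0.0426
grasp_force: 0.0
time: 32.9
tool_pos: [0.4576, -0.3535, 0.191]
ee_rot: [-0.643, 0.766, 0.006, -0.002]
wrist_force: [-0.2, 0.0, -0.4]
finger_gap: 0.0429
grasp_force: 0.0
pos [ 0.002 -0.005  0.089] rot [ 0.011  0.005 -0.001]
brown tops x hist(mm from -110 by 10) [ 0  0  0  0  0  0  0  0 21  4 42 44 45 48 47 48 50 42 42 41 40 40 43 32
  8 35] y [-0.017  0.023]
[ 0.4576023  -0.35352148  0.19096093]
```

```bash
python3 -m jog '{"rot":[[0.011,0.005,0],[0.011,0.005,0],[0.011,0.005,0],[0.011,0.005,0],[0.011,0.005,0],[0.011,0.005,0],[0.011,0.005,0],[0.011,0.005,0]],"delta_pos":[[0.002,-0.005,0.02],[0.002,-0.005,0.04],[0.002,-0.005,0.06],[0.002,-0.005,0.08],[0.002,-0.005,0.089],[0.002,-0.005,0.089],[0.002,-0.005,0.089],[0.002,-0.005,0.089]],"jaw":[0,0,0,0,0,0,0,0]}'
python3 -c "
from h import *
d((.4615,-.356,.102),170)
f=grab('scene');i=f['image'][90:190,160:290];cv2.imwrite('pics/r7.png',cv2.resize(i,None,fx=4,fy=4))"
```

```text
time: 33.95
tool_pos: [0.4617, -0.3562, 0.1029]
ee_rot: [-0.643, 0.766, -0.001, 0.0]
wrist_force: [-0.7, -0.3, 0.0]
finger_gap: 0.0425
grasp_force: 0.0
pos [-0.     0.     0.001] rot [-0.001 -0.001 -0.001]
```

View pics/r7.png

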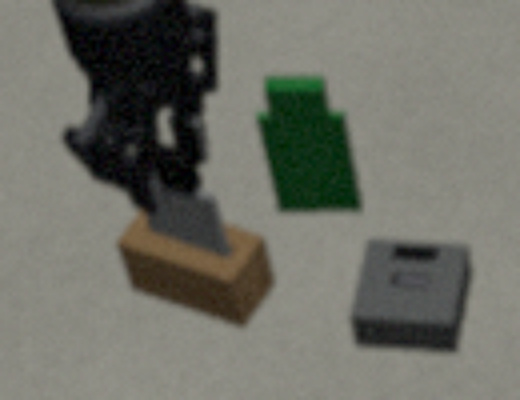

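Pictured: the fingers stand either side of the black handle at crop (170,190), with the grey plate in the wooden holder below and the green look-alike clear. I close and lift.

```bash
python3 -m jog '{"rot":[[0,0,0],[0,0,0],[0,0,0],[0,0,0],[0,0,0],[0,0,0],[0,0,0],[0,0,0]],"delta_pos":[[0,0,0],[0,0,0],[0,0,0],[0,0,0],[0,0,0],[0,0,-0.01],[0,0,-0.02],[0,0,-0.04]],"jaw":[-1,-1,-1,-1,-1,-1,-1,-1]}'
python3 -m jog '{"rot":[[0,0,0],[0,0,0],[0,0,0],[0,0,0],[0,0,0],[0,0,0],[0,0,0],[0,0,0]],"delta_pos":[[0,0,-0.02],[0,0,-0.05],[0,0,-0.08],[0,0,-0.11],[0,0,-0.14],[0,0,-0.16],[0,0,-0.16],[0,0,-0.16]],"jaw":[-1,-1,-1,-1,-1,-1,-1,-1]}'
python3 -c "
from h import *
d((.495,.009,.30),170);print(manip.read_state()['joint_positions'])
P=cloud(grab('top'));p=P[150:300,380:520].reshape(-1,3);m=(p[:,2]>.18)&(p[:,2]<.5);print(np.nanmin(p[m,2]))"
```

```text
time: 35.0
tool_pos: [0.4607, -0.3552, 0.1418]
ee_rot: [-0.643, 0.766, 0.001, 0.0]
wrist_force: [-0.0, 0.2, -0.8]
finger_gap: 0.0133
grasp_force: 58.3
time: 36.0
tool_pos: [0.461, -0.3555, 0.3011]
ee_rot: [-0.643, 0.766, 0.001, 0.0]
wrist_force: [-0.4, 0.2, -1.2]
finger_gap: 0.0129
grasp_force: 58.4
pos [-0.365  0.03   0.002] rot [ 0.001  0.001 -0.001]
[-7.94918855e-01  3.22457874e-01  2.28323818e-01  1.47796135e+00
  2.38617604e-04 -2.19048496e+00]
0.2078483624251888
```

```bash
python3 -m jog '{"rot":[[0,0,0],[0,0,0],[0,0,0],[0,0,0],[0,0,0],[0,0,0],[0,0,0],[0,0,0]],"delta_pos":[[-0.02,0.002,0],[-0.06,0.005,0],[-0.11,0.01,0],[-0.16,0.015,0],[-0.22,0.02,0],[-0.28,0.025,0],[-0.33,0.03,0],[-0.365,0.03,0.002]],"jaw":[-1,-1,-1,-1,-1,-1,-1,-1]}'
python3 -m jog '{"rot":[[0,0,0],[0,0,0],[0,0,0],[0,0,0],[0,0,0],[0,0,0],[0,0,0],[0,0,0]],"delta_pos":[[0,0,0.0],[0,0,0.0],[0,0,0.0],[0,0,0.0],[0,0,0.0],[0,0,0.0],[0,0,0],[0,0,0]],"jaw":[-1,-1,-1,-1,-1,-1,-1,-1]}'
python3 -c "
from h import *
d((.498,.009,.285),170)
f=grab('scene');i=f['image'][60:210,250:400];cv2.imwrite('pics/r8.png',cv2.resize(i,None,fx=4,fy=4))
P=cloud(f);o=lane(-.126/np.cos(np.radians(22)),0,0)[:2]
print(o)
p=P[60:230,270:390].reshape(-1,3);q=(p[:,:2]-o)@np.c_[_e[:2],_n[:2]] if 0 else (p[:,:2]-np.array([.498,.009]))@np.array([[np.cos(np.radians(-10)),-np.sin(np.radians(-10))],[np.sin(np.radians(-10)),np.cos(np.radians(-10))]])
for lo,hi in((.135,.165),(.17,.182),(.215,.235),(.235,.26),(.26,.285)):
    m=(p[:,2]>lo)&(p[:,2]<hi)&(abs(q[:,0])<.03)&(abs(q[:,1])<.05);print(lo,m.sum(),'s',np.round(np.percentile(q[m,0],[3,50,97]),4),'t',np.round(np.percentile(q[m,1],[3,97]),4)) if m.sum()>5 else print(lo,m.sum())
"
```

```text
time: 37.05
tool_pos: [0.494, 0.0121, 0.2998]
ee_rot: [-0.643, 0.765, 0.001, -0.0]
wrist_force: [-0.3, 0.2, -1.8]
finger_gap: 0.0134
grasp_force: 58.4
time: 38.05
tool_pos: [0.4953, 0.0088, 0.3]
ee_rot: [-0.643, 0.766, 0.0, 0.0]
wrist_force: [0.1, 0.7, -1.3]
finger_gap: 0.0133
grasp_force: 58.4
pos [-0.001 -0.003  0.015] rot [ 0.     0.    -0.001]
[0.498 0.009]
0.135 198 s [-0.0106  0.0124  0.0253] t [-0.0385  0.0439]
0.17 119 s [-0.013  -0.005   0.0165] t [-0.0388  0.043 ]
0.215 155 s [-0.0029 -0.0002  0.002 ] t [-0.0287  0.0291]
0.235 202 s [-0.004  -0.0002  0.0022] t [-0.0288  0.0291]
0.26 211 s [-0.0028 -0.      0.0023] t [-0.028   0.0291]
```

View pics/r8.png

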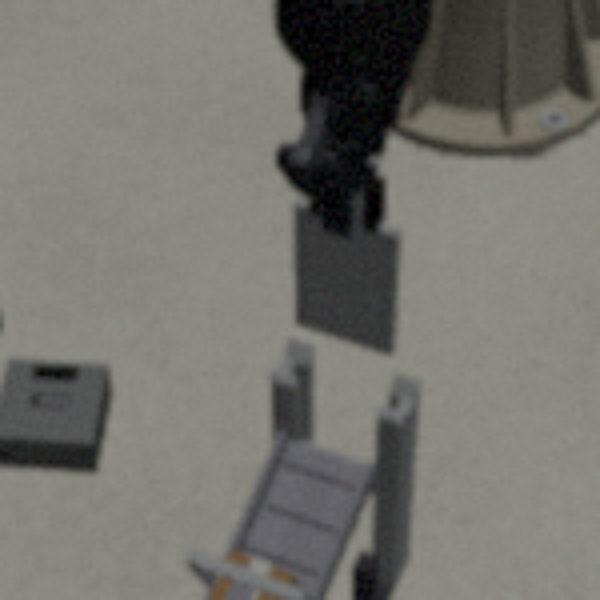

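Pictured: the grey plate hangs over the slot (plate at crop 345,280, channels at 290,380 and 400,420). The scene view puts the channel centre about 3–4 mm down-lane and 2 mm left of the plate. I correct for that and lower into the lips.

```bash
python3 -c "
from h import *
d((.4992,.0098,.25),170)"
```

```text
pos [-0.002 -0.004  0.05 ] rot [ 0.     0.    -0.001]
```

```bash
python3 -m jog '{"rot":[[0,0,0],[0,0,0],[0,0,0],[0,0,0],[0,0,0],[0,0,0],[0,0,0],[0,0,0]],"delta_pos":[[-0.002,-0.004,0],[-0.002,-0.004,0.01],[-0.002,-0.004,0.02],[-0.002,-0.004,0.03],[-0.002,-0.004,0.036],[-0.002,-0.004,0.042],[-0.002,-0.004,0.048],[-0.002,-0.004,0.05]],"jaw":[-1,-1,-1,-1,-1,-1,-1,-1]}'
python3 -c "
from h import *
s=manip.read_state();print(s['wrist_force'],s['torque'])
d((.4992,.0098,.205),170)"
```

```text
time: 39.1
tool_pos: [0.4995, 0.0101, 0.2497]
ee_rot: [-0.643, 0.766, 0.0, -0.0]
wrist_force: [0.2, 0.1, -1.1]
finger_gap: 0.0132
grasp_force: 58.4
[ 0.15119425  0.06444387 -1.114367  ] [-0.00306805 -0.03390058 -0.00085288]
pos [0.    0.    0.045] rot [ 0.     0.    -0.001]
```

```bash
python3 -m jog '{"rot":[[0,0,0],[0,0,0],[0,0,0],[0,0,0],[0,0,0],[0,0,0],[0,0,0],[0,0,0]],"delta_pos":[[0,0,0.006],[0,0,0.012],[0,0,0.018],[0,0,0.025],[0,0,0.032],[0,0,0.039],[0,0,0.046],[0,0,0.05]],"jaw":[-1,-1,-1,-1,-1,-1,-1,-1]}'
python3 -c "
from h import *
s=manip.read_state();print(s['wrist_force'],s['torque'])
d((.4992,.0098,.192),170)"
```

```text
time: 40.1
tool_pos: [0.4994, 0.0102, 0.1995]
ee_rot: [-0.643, 0.766, 0.0, -0.0]
wrist_force: [-0.2, -0.4, -1.8]
finger_gap: 0.0131
grasp_force: 58.4
[-0.17116528 -0.36873386 -1.76885608] [ 0.03557245 -0.01867455 -0.02163986]
pos [0.    0.    0.007] rot [ 0.001  0.    -0.001]
```

Still free at 8 mm from home. I go down the last bit until contact.

```bash
python3 -m jog '{"rot":[[0,0,0],[0,0,0],[0,0,0],[0,0,0],[0,0,0],[0,0,0],[0,0,0],[0,0,0]],"delta_pos":[[0,0,0.002],[0,0,0.004],[0,0,0.006],[0,0,0.007],[0,0,0.008],[0,0,0.008],[0,0,0.008],[0,0,0.008]],"jaw":[-1,-1,-1,-1,-1,-1,-1,-1]}'
```

```text
time: 41.1
tool_pos: [0.4998, 0.0101, 0.1923]
ee_rot: [-0.643, 0.766, -0.0, 0.0]
wrist_force: [-1.2, 0.6, 2.5]
finger_gap: 0.0133
grasp_force: 58.7
```

Force turned to +2.5 N, so the plate is on the floor. I release and back off.

```bash
python3 -m jog '{"rot":[[0,0,0],[0,0,0],[0,0,0],[0,0,0],[0,0,0],[0,0,0],[0,0,0],[0,0,0]],"delta_pos":[[0,0,0],[0,0,0],[0,0,0],[0,0,0],[0,0,0],[0,0,-0.02],[0,0,-0.05],[0,0,-0.08]],"jaw":[0,0,0,0,0,0,0,0]}'
python3 -m jog '{"rot":[[0,0,0],[0,0,0],[0,0,0],[0,0,0],[0,0,0],[0,0,0],[0,0,0],[0,0,0]],"delta_pos":[[0,0,-0.04],[-0.03,0,-0.06],[-0.08,0,-0.06],[-0.13,0,-0.06],[-0.18,0,-0.06],[-0.22,0,-0.06],[-0.22,0,-0.06],[-0.22,0,-0.06]],"jaw":[0,0,0,0,0,0,0,0]}'
python3 -c "
from h import *
f=grab('scene');queue(f);b=grab('top');
i=f['image'][110:290,160:380];cv2.imwrite('pics/r9.png',cv2.resize(i,None,fx=3,fy=3))
P=cloud(b);p=P[180:260,280:350].reshape(-1,3);m=(p[:,2]>.19)&(p[:,2]<.26);print('handle',m.sum(),cv2.minAreaRect((p[m,:2]*1000).astype(np.float32)),np.percentile(p[m,2],[5,50,95]))
p=P[145:210,378:435].reshape(-1,3);m=(p[:,2]>.015)&(p[:,2]<.04)&(abs(p[:,0]-.645)<.05)&(abs(p[:,1]+.26)<.045);print('logger',m.sum(),np.round(cv2.minAreaRect((p[m,:2]*1000).astype(np.float32))[:2],1),np.percentile(p[m,2],[5,50,95]))
"
```

```text
time: 42.1
tool_pos: [0.4995, 0.0101, 0.2728]
ee_rot: [-0.643, 0.766, 0.0, -0.0]
wrist_force: [-0.5, -0.7, -0.5]
finger_gap: 0.043
grasp_force: 0.0
time: 43.1
tool_pos: [0.5378, 0.2264, 0.3319]
ee_rot: [-0.643, 0.766, 0.0, -0.0]
wrist_force: [0.0, -0.6, -0.2]
finger_gap: 0.0428
grasp_force: 0.0
brown tops x hist(mm from -110 by 10) [ 0  0  0  0  0  0  0  0 21  6 44 44 44 50 48 48 49 42 41 42 42 42 44 34
  8 34] y [-0.017  0.023]
handle 132 ((497.6328125, 8.677845001220703), (59.07999038696289, 13.967327117919922), 79.37168884277344) [0.19396019 0.22396365 0.22711308]
logger 242 [[ 640.5 -263.9]
 [  69.9   34.1]] [0.0164589  0.02100662 0.02504456]
```

View pics/r9.png

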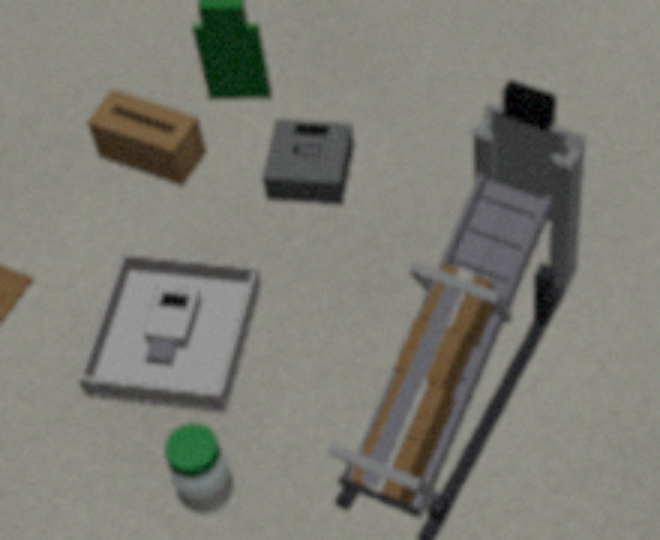

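Pictured: the plate sits in the slot (crop 525,150) with its handle top at 224 mm, which is home. The four cartons are queued down to the stop (385,480), and the logger lies in the tray (170,325). I hand in.

```bash
python3 -c "
from station import manip
print(manip.finish_job())"
```

```text
the job is handed in; nothing more can be done
None
```

I handed the job in at about 43 s of the 208 s allowed: all four cartons were queued against the stop before the plate went in, the plate is fully home in the slot, the logger is lying in the tray, and the beaker, jar and flask were not touched; `finish_job()` returned no verdict, so this rests on my final camera check.

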